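Put the carving gouges back in their caddy

TASK

Put the three carving gouges away in the wooden caddy on the bench, each lying flat, right way up, in the pocket that matches its length: shortest gouge in the shortest pocket, longest in the longest. Leave the awl and the bare handle without a blade lying where they are.

Things in the scene. Friction and masses are not known exactly. Their poses are not given: they have to be found in the camera images.
- gouge_short: the short carving gouge, 105 mm long: handle of ash wood, rounded-square, 26 mm wide and 26 mm high, 65 mm long, brass ferrule, then a steel blade flaring to a broad trough-shaped edge 27 mm wide, 13 mm up. It lies flat along its x axis, blade end towards +x, z up; origin at mid-length on its underside. Handle from x = -52.5 to +12.5 mm (first 8 mm slimmer): grip its middle. Under 0.15 kg.
- gouge_medium: the medium carving gouge, 145 mm long: handle of ash wood, rounded-square, 26 mm wide and 26 mm high, 85 mm long, brass ferrule, then a steel blade flaring to a broad trough-shaped edge 27 mm wide, 13 mm up. It lies flat along its x axis, blade end towards +x, z up; origin at mid-length on its underside. Handle from x = -72.5 to +12.5 mm (first 8 mm slimmer): grip its middle. Under 0.15 kg.
- gouge_long: the long carving gouge, 190 mm long: handle of ash wood, rounded-square, 26 mm wide and 26 mm high, 105 mm long, brass ferrule, then a steel blade flaring to a broad trough-shaped edge 27 mm wide, 13 mm up. It lies flat along its x axis, blade end towards +x, z up; origin at mid-length on its underside. Handle from x = -95 to +10 mm (first 8 mm slimmer): grip its middle. Under 0.15 kg.
- pocket_short: fixed pale wood insert 234 x 76 x 9 mm with the short pocket in its middle: 130 mm long (x), 46 mm wide (y), dark floor 3 mm above the origin. Takes the short gouge, blade to either end. Origin: centre of its underside, 6 mm above the bench. Inserts lie side by side, 78 mm apart, in any order, in a dark wood caddy 256 x 254 mm, side rims 16 mm, ends 24 mm above the bench.
- pocket_medium: fixed pale wood insert 234 x 76 x 9 mm with the medium pocket in its middle: 170 mm long (x), 46 mm wide (y), dark floor 3 mm above the origin. Takes the medium gouge, blade to either end. Origin: centre of its underside, 6 mm above the bench. Inserts lie side by side, 78 mm apart, in any order, in a dark wood caddy 256 x 254 mm, side rims 16 mm, ends 24 mm above the bench.
- pocket_long: fixed pale wood insert 234 x 76 x 9 mm with the long pocket in its middle: 215 mm long (x), 46 mm wide (y), dark floor 3 mm above the origin. Takes the long gouge, blade to either end. Origin: centre of its underside, 6 mm above the bench. Inserts lie side by side, 78 mm apart, in any order, in a dark wood caddy 256 x 254 mm, side rims 16 mm, ends 24 mm above the bench.
- awl: look-alike: a marking awl, 145 mm long, handle of ash wood, rounded-square, 26 mm wide and 26 mm high, 85 mm long, brass ferrule and a thin round steel spike 6 mm across instead of a broad blade; it does not belong in the caddy. It lies flat along its x axis, blade end towards +x, z up; origin at mid-length on its underside.
- blank: look-alike: a bare unfinished handle of ash wood, 105 mm long, 26 mm wide and high, without any blade; it does not belong in the caddy. Lies along its x axis; origin at mid-length on its underside. (Beyond tools and caddy, over 0.74 m ahead, stand a carved pot 68 mm and a log 76 mm high.)
There are look-alikes about, which are no part of the job. What is shaped like the gouge_medium but black, orange or red is not meant.

How it is judged:
At the end, for the whole second after the job is handed in: Each gouge released, at rest on the floor of the pocket of its own length (within 18 mm of centre, underside under 6.5 mm over the insert's, level to 0.1 rad, along the pocket to 0.25 rad, either way round); awl and bare handle within 20 mm of their starts (horizontal distance between gouge_short and pocket_short below 0.018 m and z of gouge_short in the frame of pocket_short below 0.0065 m and angle between each of gouge_short, gouge_medium, gouge_long's own z axis and vertical below 0.1 rad and angle between the x axis of gouge_short and the x axis of pocket_short, either way round below 0.25 rad and linear speed of each of gouge_short, gouge_medium, gouge_long below 0.02 m/s and contact force between each of gouge_short, gouge_medium, gouge_long and the fingers below 0.1 N and horizontal distance between gouge_medium and pocket_medium below 0.018 m and z of gouge_medium in the frame of pocket_medium below 0.0065 m and angle between the x axis of gouge_medium and the x axis of pocket_medium, either way round below 0.25 rad and horizontal distance between gouge_long and pocket_long below 0.018 m and z of gouge_long in the frame of pocket_long below 0.0065 m and angle between the x axis of gouge_long and the x axis of pocket_long, either way round below 0.25 rad and distance of each of awl, blank from where it was at the start of the episode below 0.02 m); the robot touches nothing.
It fails at once if the awl is shifted by more than 20 mm (distance of awl from where it was at the start of the episode above 0.02 m).
It fails at once if the bare handle is shifted by more than 20 mm (distance of blank from where it was at the start of the episode above 0.02 m).
It also fails if it takes over 88 s, if anything falls off the work surface, if the arm or the gripper's body presses on something with over 40 N, if the wrist force passes 120 N, or if a joint passes its speed limit or range.

ROBOT

A 7-joint arm with a two-finger parallel gripper is mounted at the origin on the work surface. World frame = base frame: x ahead of the robot, y to its left, z up, the work surface at z = 0. Lengths are in m, angles in rad, forces in N, time in s.
With the tool pointing down it reaches from about 0.425 to 1.025 m from the base axis. Payload 9.4 kg.
Tool frame: the origin (TCP) lies at the very end of the fingers, on their centre line; the grasp point (between the pads) lies 19 mm behind it (manip.grasp_offset is the distance from the TCP to the grasp point, in m); z points along the fingers, y is the line along which they close (so a half turn about z gives the same grasp; the last joint's range is limited). The gripper opens to 93 mm and grips with 3 to 60 N. Pads are 15 mm wide; open, the fingers measure 128 mm over their backs; the gripper's body (75 mm by 188 mm) begins 65 mm behind the grasp point.
Start: joints at [-1.414, 0.599, -0.003, 1.599, 0.002, 0.943, -0.08], TCP at [0.168, 0.705, 0.198] pointing down, gripper open.
Joint ranges: [-2.57, 2.57], [-0.35, 1.97], [-1.29, 1.29], [0.11, 2.56], [-1.05, 4.19], [0.11, 1.86], [-2.63, 2.63]. Speed limits (rad/s): [2.22, 2.22, 3.01, 3.01, 3.14, 3.14, 3.14].

INTERFACE

Orientations are given as [roll, pitch, yaw] about the fixed x, y, z axes, in that order (R = Rz(yaw) Ry(pitch) Rx(roll)).
In Python, from bench import sensors, optics, workorder, manip gives the robot as it stands.
- The arm moves only by the tool drive_tool, never from a script. Its argument "steps" is a list of rows, each a list of 7 numbers: the turn, a rotation vector about the tool's x, y, z in units of 5 degrees (1.0 is 5 degrees), then the shift along the tool's x, y, z in units of 25 mm (1.0 is 25 mm), then the opening, from 0 (shut) to 1 (fully open). In form: [[wx, wy, wz, tx, ty, tz, grip], ...]. A call has exactly 10 rows; each row shifts and turns the commanded pose from where the row before left it, along the tool's axes as they then stand; what a row does not reach is not made up. A row lasts 1/12 s, in which the tool goes at most 41.7 mm and 7.16 degrees, less where a joint would pass 70% of its speed; a pose out of reach is approached as far as the arm can. A call is refused whole if a number of a shift passes 1 or a number of a turn 1, either way. A call with a gripper value outside its range is refused whole. The fingers move at their own pace and stop on an object; "squeeze" is the grip in N (left out, the last holds). Time passes only in rows, so rows that do not move let the fingers close, or fill a call up. It gives the time, the measured TCP pose, the force, the opening and the grip force at its end, in the units of the state.
- sensors.get_obs(): the state, without advancing time (a new reading comes with each control period).
- optics.get_image(name): name is "scene" or "top" or "wrist"; returns a dict with "pixels" (400x640x3 uint8, red, green, blue), "fx", "fy", "cx", "cy" (pixels), "xyz" and "rotation" of the camera in the world. Camera axes: x right, y down, z forward; pixel columns grow to the right and rows downward; lengths in m; the calibration is good to about 2 mm. A picture is of the moment at which its call begins. There is no depth.
- workorder.finish_job(): hands the job in; it is judged then, once.
The state is a dict: "clock": time; "joint_positions": joint angles; "qd": joint speeds; "tau": joint torques, N m; "position": TCP position; "ee_rot": TCP orientation; "ft_force": force on the tool from outside, world axes, zero at the start; "wrist_torque": the same for the moment, N m; "gripper_width": finger opening in m; "finger_force": force on a finger pad.
Only numpy, scipy, OpenCV 4.12 (cv2) and the standard library are available. Lean on these libraries where they do the work, as an engineer would, in place of code of your own. Each camera call takes 0.05 s, during which the arm holds its last target. There are 200 camera calls.

## Working session

There is one attempt and no reset: what is moved stays moved. The work goes in short steps, Python scripts to look and compute and a tool call to move; the robot and the scene stay as the last step left them, time stands still between calls to the robot, and variables do not carry over. Pictures are saved under pics/ and viewed, at most 14 in all, crops included, and the job is handed in when it is done.

Besides the shell and the picture viewer there is one more tool, called after ">>>" by a JSON object that holds its "name" and its "arguments". drive_tool: Moves the arm, as the interface text tells. Its arguments: {"type":"object","properties":{"steps":{"type":"array"},"squeeze":{"type":"number"}},"required":["steps"]}

```bash
mkdir -p pics
cat > h.py <<'E'
import numpy as np, cv2
from bench import sensors, optics, workorder, manip
def grab(n,f):
    im=optics.get_image(n); cv2.imwrite('pics/'+f,im['pixels'][:,:,::-1]); np.save('pics/'+f[:-4]+'.npy',im,allow_pickle=True); return im
def load(f): return np.load('pics/'+f+'.npy',allow_pickle=True).item()
def px(im,uv,z):
    uv=np.atleast_2d(np.array(uv,float))
    d=np.c_[(uv[:,0]-im['cx'])/im['fx'],(uv[:,1]-im['cy'])/im['fy'],np.ones(len(uv))]@np.array(im['rotation']).T
    c=np.array(im['xyz']); return c+d*((z-c[2])/d[:,2])[:,None]
E
python3 - <<'E'
from h import *
for n in('top','scene'):
    im=grab(n,n+'1.png'); print(n,im['fx'],im['xyz'],np.round(im['rotation'],3).tolist() if hasattr(im['rotation'],'__len__') else 0)
o=sensors.get_obs(); print(o['clock'],o['position'],o['ee_rot'],o['gripper_width'],manip.grasp_offset)
E
```

```text
top 508.7500869888215 [0.2969218  0.03211832 1.55794639] [-3.054, -0.01, -1.576]
scene 379.9107443837662 [0.91663649 0.72208983 0.58364949] [-2.141, -0.009, 2.573]
0.1 [0.16787507 0.70481441 0.19713097] [-3.14017185e+00  1.19782599e-04  2.90784244e+00] 0.09302809660441914 0.0188
```

```bash
sed -i "s/np.array(im\['rotation'\]).T/Rot.from_euler('xyz',im['rotation']).as_matrix().T/; 1a from scipy.spatial.transform import Rotation as Rot" h.py; python3 -c "
from h import *
im=load('top1'); print(px(im,[[320,200],[0,0],[639,0],[0,399],[639,399]],0))"
```

```text
[[ 0.41629093  0.00494363  0.        ]
 [ 1.05423239  1.0130118   0.        ]
 [ 1.05456341 -1.02024828  0.        ]
 [-0.16889225  0.95257169  0.        ]
 [-0.18377878 -0.94506158  0.        ]]
```

View pics/top1.png

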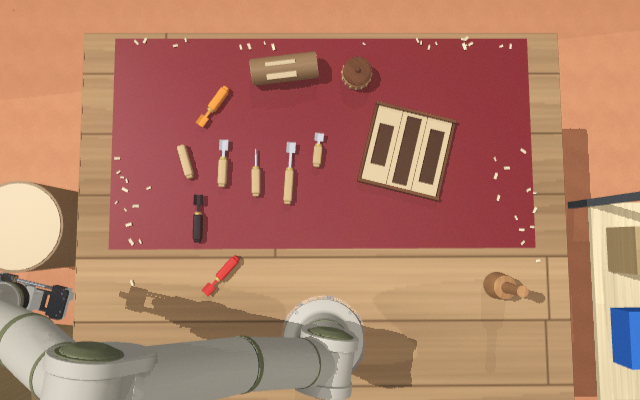

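View pics/scene1.png

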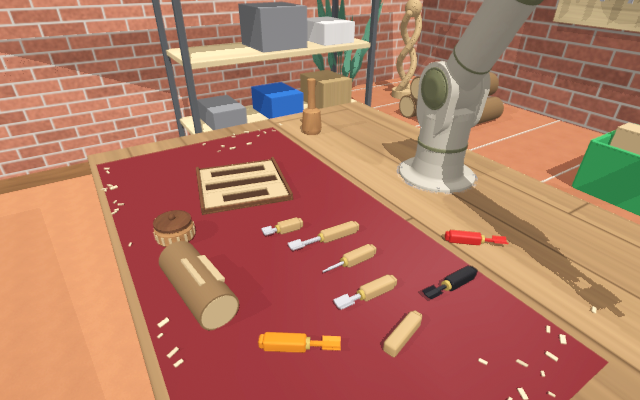

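Run:
```python
from h import *
im=load('top1'); p=im['pixels'].astype(int); r,g,b=p[...,0],p[...,1],p[...,2]
roi=np.zeros(r.shape,bool); roi[100:245,110:470]=1
red=(r-g>50)&(r-b>50)&(g<90)
m=(~red&roi).astype(np.uint8)
n,l,s,c=cv2.connectedComponentsWithStats(m)
for i in range(1,n):
    if s[i,4]<60: continue
    q=l==i; 
    wood=q&(r>150)&(r-b>35)
    for nm,k,z in(('all',q,.013),('wood',wood,.018)):
        v,u=np.nonzero(k)
        if len(u)<20: continue
        P=px(im,np.c_[u,v],z)[:,:2]; cc=P.mean(0); w,V=np.linalg.eigh(np.cov((P-cc).T)); a=V[:,1]; t=(P-cc)@a; t2=(P-cc)@V[:,0]
        print(nm,s[i,:4],len(u),'c',cc.round(4),'ang',round(np.degrees(np.arctan2(a[1],a[0])),1),'len',round(np.ptp(t),3),'wid',round(np.ptp(t2),3),'mid',(cc+a*(t.max()+t.min())/2).round(4))
# caddy
dark=((r+g+b<270)&~red); dark[:,:366]=0; dark[:,450:]=0
pale=((r>170)&(b>110)&roi)
sub=np.zeros_like(pale); sub[100:202,355:460]=1
v,u=np.nonzero(pale&sub); h=cv2.convexHull(np.c_[u,v].astype(np.float32)); msk=np.zeros(r.shape,np.uint8); cv2.fillConvexPoly(msk,h.astype(np.int32),1)
rc=cv2.minAreaRect(px(im,h[:,0],.015)[:,:2].astype(np.float32)); print('insert hull',rc)
d=(msk>0)&(r<120)
n,l,s,c=cv2.connectedComponentsWithStats(cv2.erode(d.astype(np.uint8),np.ones((2,2)),anchor=(0,0)) if 0 else d.astype(np.uint8),connectivity=4)
for i in range(1,n):
    if s[i,4]<60: continue
    v,u=np.nonzero(l==i); rc=cv2.minAreaRect(px(im,np.c_[u,v],.012)[:,:2].astype(np.float32)); print('pocket',s[i],px(im,c[i],.012).round(4),rc)
```

```text
all [110 100  33 143] 2070 c [0.5032 0.6168] ang -176.9 len 0.438 wid 0.099 mid [0.5101 0.6172]
wood [110 100  33 143] 2066 c [0.5025 0.6149] ang -176.9 len 0.436 wid 0.099 mid [0.5094 0.6153]
all [195 100  28  27] 250 c [0.689  0.3498] ang 142.6 len 0.105 wid 0.032 mid [0.6918 0.3477]
wood [195 100  28  27] 246 c [0.6877 0.349 ] ang 142.7 len 0.105 wid 0.032 mid [0.6906 0.3468]
all [357 101  99 100] 6900 c [ 0.5663 -0.2619] ang 172.7 len 0.286 wid 0.282 mid [ 0.5678 -0.2621]
wood [357 101  99 100] 3344 c [ 0.5668 -0.2572] ang 167.1 len 0.251 wid 0.237 mid [ 0.5727 -0.2586]
all [312 132  12  36] 299 c [0.572  0.0121] ang 174.6 len 0.109 wid 0.029 mid [0.5711 0.0122]
wood [312 132  12  36] 193 c [0.5572 0.015 ] ang 176.8 len 0.106 wid 0.026 mid [0.5717 0.0142]
all [217 139  12  49] 430 c [0.5296 0.3027] ang 177.8 len 0.149 wid 0.03 mid [0.5305 0.3027]
wood [217 139  12  49] 253 c [0.5074 0.3049] ang 177.9 len 0.146 wid 0.028 mid [0.5312 0.304 ]
all [283 141  13  64] 496 c [0.4963 0.1   ] ang 176.3 len 0.194 wid 0.029 mid [0.5006 0.0997]
wood [283 141  13  64] 312 c [0.4649 0.1033] ang
[... 433 characters left out ...]
[193 195  10  48] 417 c [0.3576 0.3762] ang -179.8 len 0.142 wid 0.029 mid [0.3609 0.3763]
insert hull ((0.5672470331192017, -0.2617008686065674), (0.23236210644245148, 0.23382018506526947), 75.72108459472656)
pocket [393 116  28  69 958] [[ 0.5681 -0.262   0.012 ]] ((0.568623423576355, -0.2621024250984192), (0.04397481679916382, 0.21024461090564728), 75.94892883300781)
pocket [371 123  23  43 573] [[ 0.5875 -0.1862  0.012 ]] ((0.5876437425613403, -0.1862468719482422), (0.043755292892456055, 0.1252031773328781), 75.57379913330078)
pocket [419 129  25  55 755] [[ 0.5489 -0.3377  0.012 ]] ((0.5493450164794922, -0.33771663904190063), (0.04357006773352623, 0.1652681678533554), 75.69610595703125)
```

```bash
cat >> h.py <<'E'
def goto(x,y,z,yawdeg):
    o=sensors.get_obs(); R=Rot.from_euler('xyz',o['ee_rot']); d=np.array([x,y,z])-o['position']
    yaw=np.degrees(o['ee_rot'][2]); dy=(yawdeg-yaw+180)%360-180
    t=R.inv().apply(d)/.025; er=R.as_matrix()[:,2]
    print('t',round(float(o['clock']),2),'pos',np.round(o['position'],4),'yaw',round(yaw,1),'zaxis',er.round(3),'w',round(o['gripper_width'],4),'F',np.round(o['finger_force'],2))
    print('shift units',t.round(2),'turn wz units',round(-dy/5,2))
def pt(c,ang,s,lat=0):
    a=np.radians(ang); return np.array(c)+s*np.array([np.cos(a),np.sin(a)])
E
python3 -c "
from h import *
goto(.503,.304,.197,177.8)"
```

```text
t 0.1 pos [0.1679 0.7048 0.1971] yaw 166.6 zaxis [-0.    -0.001 -1.   ] w 0.093 F 0.0
shift units [-16.75 -12.49   0.02] turn wz units -2.24
```

>>> {"name": "drive_tool", "arguments": {"steps": [[0,0,0,-0.84,-0.625,0,1],[0,0,0,-0.84,-0.625,0,1],[0,0,0,-0.84,-0.625,0,1],[0,0,0,-0.84,-0.625,0,1],[0,0,0,-0.84,-0.625,0,1],[0,0,0,-0.84,-0.625,0,1],[0,0,0,-0.84,-0.625,0,1],[0,0,0,-0.84,-0.625,0,1],[0,0,0,-0.84,-0.625,0,1],[0,0,0,-0.84,-0.625,0,1]], "squeeze": 20}}

```text
clock: 0.93
position: [0.3367, 0.5034, 0.1977]
ee_rot: [-3.141, -0.0, 2.908]
ft_force: [-0.2, -0.3, 0.1]
gripper_width: 0.0927
finger_force: 0.0
```

>>> {"name": "drive_tool", "arguments": {"steps": [[0,0,0,-0.84,-0.625,0,1],[0,0,0,-0.84,-0.625,0,1],[0,0,0,-0.84,-0.625,0,1],[0,0,0,-0.84,-0.625,0,1],[0,0,0,-0.84,-0.625,0,1],[0,0,0,-0.84,-0.625,0,1],[0,0,0,-0.84,-0.625,0,1],[0,0,-0.8,-0.84,-0.625,0,1],[0,0,-0.8,-0.84,-0.625,0,1],[0,0,-0.7,-0.84,-0.5,0,1]]}}

```text
clock: 1.77
position: [0.5088, 0.3089, 0.1977]
ee_rot: [-3.141, -0.001, 3.112]
ft_force: [0.2, 0.5, -0.4]
gripper_width: 0.0929
finger_force: 0.0
```

```bash
python3 -c "
from h import *
goto(.503,.304,.197,177.8); im=grab('wrist','w1.png')"
```

```text
t 1.77 pos [0.5088 0.3089 0.1977] yaw 178.3 zaxis [-0.001 -0.001 -1.   ] w 0.0929 F 0.0
shift units [ 0.23 -0.2   0.03] turn wz units 0.1
```

View pics/w1.png

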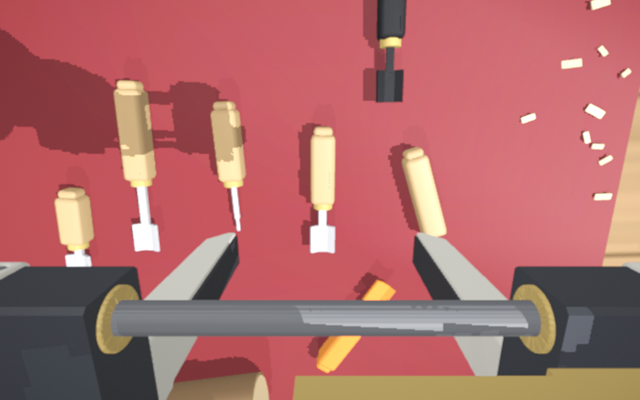

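The wrist view shows the medium gouge centred between the fingers: butt at (322,127), ferrule at (322,207), blade edge at (322,252). The awl is at (230,150), the long gouge at (137,140), the short at (75,220) and the blank at (424,195).

```bash
python3 -c "
from h import *
im=load('w1')
for n,a,b in(('med',(322,130),(322.5,250)),('long',(131,84),(147,249)),('awl',(227,105),(238,229))):
  P=px(im,[a,b],.013)[:,:2]; d=P[1]-P[0]; print(n,P.round(4).tolist(),'mid',P.mean(0).round(4),'len',np.linalg.norm(d).round(4),'ang',np.degrees(np.arctan2(d[1],d[0])).round(1))
goto(.503,.304,.009,177.8)"
```

```text
med [[0.4615, 0.3065], [0.6023, 0.3026]] mid [0.5319 0.3046] len 0.1408 ang -1.6
long [[0.4086, 0.1087], [0.595, 0.0934]] mid [0.5018 0.101 ] len 0.1871 ang -4.7
awl [[0.4326, 0.2066], [0.5728, 0.2044]] mid [0.5027 0.2055] len 0.1402 ang -0.9
t 1.82 pos [0.5134 0.3053 0.1978] yaw 178.2 zaxis [ 0.002 -0.002 -1.   ] w 0.0933 F 0.0
shift units [ 0.43 -0.05  7.55] turn wz units 0.08
```

>>> {"name": "drive_tool", "arguments": {"steps": [[0,0,0,0.2,0,0.9,1],[0,0,0,0.2,0,0.9,1],[0,0,0,0,0,0.9,1],[0,0,0,0,0,0.9,1],[0,0,0,0,0,0.9,1],[0,0,0,0,0,0.8,1],[0,0,0,0,0,0.6,1],[0,0,0,0,0,0.5,1],[0,0,0,0,0,0,1],[0,0,0,0,0,0,1]]}}

```text
clock: 2.65
position: [0.4979, 0.311, 0.0374]
ee_rot: [-3.141, -0.001, 3.108]
ft_force: [-0.5, 0.2, 0.2]
gripper_width: 0.093
finger_force: 0.0
```

```bash
python3 -c "
from h import *
goto(.504,.305,.009,178.1)"
```

```text
t 2.65 pos [0.4979 0.311  0.0374] yaw 178.1 zaxis [-0.001 -0.001 -1.   ] w 0.093 F 0.0
shift units [-0.25 -0.23  1.13] turn wz units 0.0
```

>>> {"name": "drive_tool", "arguments": {"steps": [[0,0,0,-0.25,-0.23,0.3,1],[0,0,0,0,0,0.3,1],[0,0,0,0,0,0.3,1],[0,0,0,0,0,0.23,1],[0,0,0,0,0,0,1],[0,0,0,0,0,0,0],[0,0,0,0,0,0,0],[0,0,0,0,0,0,0],[0,0,0,0,0,0,0],[0,0,0,0,0,0,0]]}}

```text
clock: 3.48
position: [0.5046, 0.3054, 0.01]
ee_rot: [3.141, 0.0, 3.109]
ft_force: [-0.2, -0.7, -0.2]
gripper_width: 0.064
finger_force: 0.0
```

>>> {"name": "drive_tool", "arguments": {"steps": [[0,0,0,0,0,0,0],[0,0,0,0,0,0,0],[0,0,0,0,0,0,0],[0,0,0,0,0,0,0],[0,0,0,0,0,0,0],[0,0,0,0,0,0,0],[0,0,0,0,0,0,0],[0,0,0,0,0,0,0],[0,0,0,0,0,0,0],[0,0,0,0,0,0,0]]}}

```text
clock: 4.32
position: [0.5045, 0.3053, 0.0097]
ee_rot: [3.142, 0.0, 3.109]
ft_force: [0.1, 0.2, 0.0]
gripper_width: 0.0012
finger_force: 0.0
```

```bash
python3 -c "
from h import *
grab('wrist','w2.png'); a=grab('top','t2.png')
cv2.imwrite('pics/t2c.png',cv2.resize(a['pixels'][110:220,150:350,::-1],None,fx=4,fy=4,interpolation=2))"
```

```text
(no output)
```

View pics/w2.png

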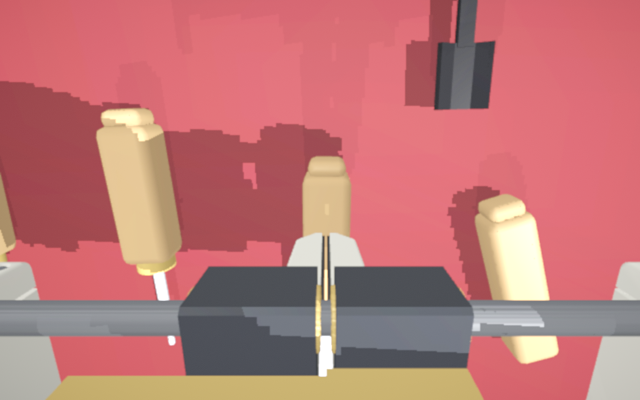

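View pics/t2c.png

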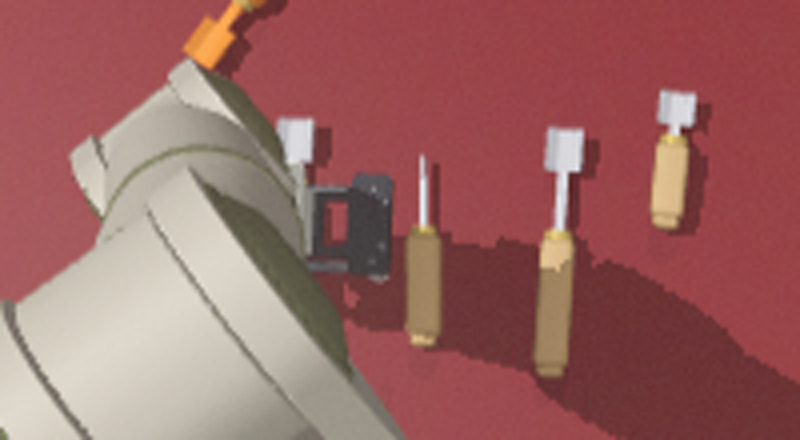

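The fingers are shut over the handle with nothing between them, and the medium gouge has not moved. I'll check where the tips really are against the reported TCP.

```bash
python3 -c "
from h import *
o=sensors.get_obs(); print(o['position'],o['ee_rot'],o['joint_positions'],manip.grasp_offset,o['ft_force'])
print([ (k,getattr(manip,k)) for k in dir(manip) if k[0]!='_'])
im=load('w2'); im1=load('w1'); print(im['fx'],im['xyz'],im['rotation'],im1['xyz'],im1['rotation'])
def proj(im,P):
  q=(np.atleast_2d(P)-im['xyz'])@Rot.from_euler('xyz',im['rotation']).as_matrix(); return np.c_[q[:,0]/q[:,2]*im['fx']+im['cx'],q[:,1]/q[:,2]*im['fy']+im['cy'],q[:,2]]
print('tcp in w2',proj(im,o['position'])); 
print('tips w1 ',proj(im1,[[.511,.307+.0465,.1978],[.511,.307-.0465,.1978]]))
print('butt w2',px(im,[[327,160],[327,158]],.013),px(im,[[303,215],[351,215]],.013))
"
```

```text
[0.50451984 0.30520058 0.00967875] [-3.14156240e+00  4.17970810e-05  3.10847999e+00] [-0.6174515   0.70046511 -0.03407583  2.04531509  0.05700057  0.39666383
  0.8415926 ] 0.0188 [-0.03822253  0.1904869   0.22317202]
[('PlanningError', <class 'bench.PlanningError'>), ('grasp_offset', 0.0188)]
338.22611796704047 [0.42892097 0.30776034 0.19662105] [2.86797775e+00 6.15601421e-05 1.53870350e+00] [0.4333282  0.3113851  0.38472928] [2.86862843e+00 1.00646650e-03 1.54170618e+00]
tcp in w2 [[3.25210696e+02 2.35114249e+02 2.00427646e-01]]
tips w1  [[4.00533096e+02 2.36588058e+02 2.00565554e-01]
 [2.44100049e+02 2.40761352e+02 2.01384885e-01]]
butt w2 [[0.45918997 0.30764443 0.013     ]
 [0.4580905  0.30767833 0.013     ]] [[0.49043604 0.29294157 0.013     ]
 [0.49131676 0.32039296 0.013     ]]
```

```bash
python3 -c "
from h import *
im=grab('scene','s2.png')
def proj(im,P):
  q=(np.atleast_2d(P)-im['xyz'])@Rot.from_euler('xyz',im['rotation']).as_matrix(); return np.c_[q[:,0]/q[:,2]*im['fx']+im['cx'],q[:,1]/q[:,2]*im['fy']+im['cy']]
p=proj(im,[[.5045,.3052,.0097],[.5045,.3052,.03]]); print(p)
u,v=p[0].astype(int); u0,v0=max(u-70,0),v-60
a=im['pixels'][v0:v0+90,u0:u0+130,::-1]; print(u0,v0)
cv2.imwrite('pics/s2c.png',cv2.resize(a,None,fx=6,fy=6,interpolation=2))"
```

```text
[[376.5374593  287.39866886]
 [377.4167034  280.26944001]]
306 227
```

View pics/s2c.png

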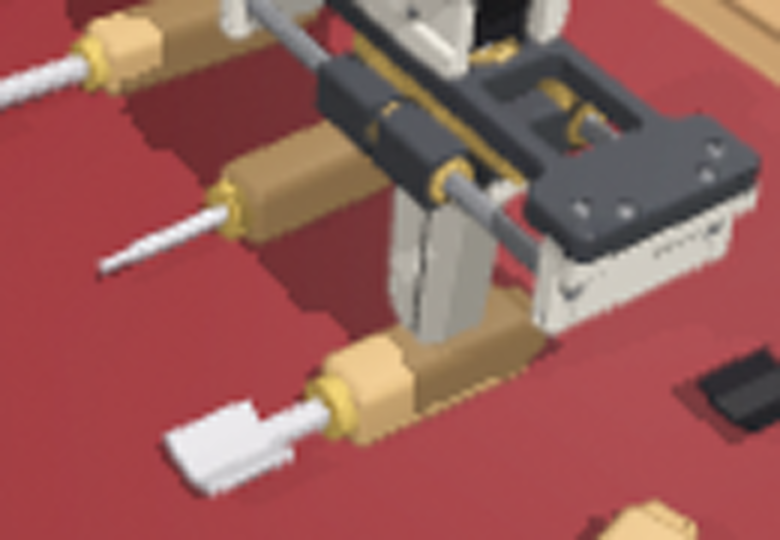

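The tips show at crop (430,340), on top of the handle (medium ferrule at (330,400)). In the first wrist view they stood 178 px apart where 156 px was expected. So the real fingertips sit higher than the reported TCP, by roughly 15–20 mm. I'll open and lower in small steps while watching the force.

>>> {"name": "drive_tool", "arguments": {"steps": [[0,0,0,0,0,0,1],[0,0,0,0,0,0,1],[0,0,0,0,0,0,1],[0,0,0,0,0,0,1],[0,0,0,0,0,0,1],[0,0,0,0,0,0,1],[0,0,0,0,0,0,1],[0,0,0,0,0,0,1],[0,0,0,0,0,0,1],[0,0,0,0,0,0,1]]}}

```text
clock: 5.3
position: [0.5045, 0.3053, 0.0097]
ee_rot: [-3.142, 0.0, 3.109]
ft_force: [-0.1, -0.9, 0.1]
gripper_width: 0.0629
finger_force: 0.0
```

>>> {"name": "drive_tool", "arguments": {"steps": [[0,0,0,0,0,0.1,1],[0,0,0,0,0,0.1,1],[0,0,0,0,0,0.1,1],[0,0,0,0,0,0.05,1],[0,0,0,0,0,0,1],[0,0,0,0,0,0,1],[0,0,0,0,0,0,1],[0,0,0,0,0,0,1],[0,0,0,0,0,0,1],[0,0,0,0,0,0,1]]}}

```text
clock: 6.13
position: [0.5046, 0.3053, 0.001]
ee_rot: [3.141, 0.0, 3.109]
ft_force: [-0.1, 0.4, -0.0]
gripper_width: 0.0929
finger_force: 0.0
```

>>> {"name": "drive_tool", "arguments": {"steps": [[0,0,0,0,0,0.08,1],[0,0,0,0,0,0.08,1],[0,0,0,0,0,0.08,1],[0,0,0,0,0,0,0],[0,0,0,0,0,0,0],[0,0,0,0,0,0,0],[0,0,0,0,0,0,0],[0,0,0,0,0,0,0],[0,0,0,0,0,0,0],[0,0,0,0,0,0,0]]}}

```text
clock: 6.97
position: [0.5046, 0.3052, -0.005]
ee_rot: [3.142, 0.0, 3.109]
ft_force: [-0.1, 0.7, -0.4]
gripper_width: 0.0505
finger_force: 0.0
```

>>> {"name": "drive_tool", "arguments": {"steps": [[0,0,0,0,0,0,0],[0,0,0,0,0,0,0],[0,0,0,0,0,0,0],[0,0,0,0,0,0,0],[0,0,0,0,0,0,0],[0,0,0,0,0,0,0],[0,0,0,0,0,0,0],[0,0,0,0,0,0,0],[0,0,0,0,0,0,0],[0,0,0,0,0,0,0]]}}

```text
clock: 7.8
position: [0.5045, 0.3052, -0.0051]
ee_rot: [-3.142, 0.0, 3.109]
ft_force: [0.6, -0.4, 0.4]
gripper_width: 0.0259
finger_force: 20.0
```

>>> {"name": "drive_tool", "arguments": {"steps": [[0,0,0,0,0,-0.3,0],[0,0,0,0,0,-0.5,0],[0,0,0,0,0,-0.7,0],[0,0,0,0,0,-0.8,0],[0,0,0,0,0,-0.7,0],[0,0,0,0,0,-0.4,0],[0,0,0,0,0,-0.2,0],[0,0,0,0,0,0,0],[0,0,0,0,0,0,0],[0,0,0,0,0,0,0]], "squeeze": 30}}

```text
clock: 8.63
position: [0.5041, 0.3049, 0.0842]
ee_rot: [-3.141, -0.001, 3.109]
ft_force: [-0.1, -0.1, -0.5]
gripper_width: 0.0257
finger_force: 30.0
```

```bash
python3 -c "
from h import *
goto(.523,-.331,.085,165.7); grab('wrist','w3.png')"
```

```text
t 8.63 pos [0.5041 0.3049 0.0842] yaw 178.1 zaxis [-0.001 -0.001 -1.   ] w 0.0257 F 30.0
shift units [-1.60e+00 -2.54e+01 -2.00e-02] turn wz units 2.48
```

View pics/w3.png

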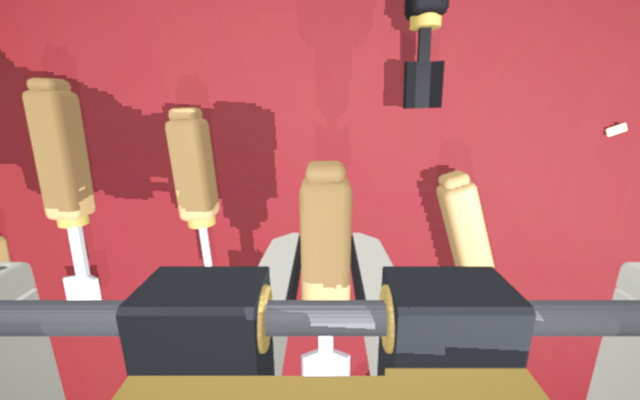

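The medium gouge is lifted and held straight: butt at (325,165), blade at (325,362). Moving it to the caddy.

>>> {"name": "drive_tool", "arguments": {"steps": [[0,0,0,-0.06,-0.5,0,0],[0,0,0,-0.06,-0.9,0,0],[0,0,0,-0.06,-1,0,0],[0,0,0,-0.06,-1,0,0],[0,0,0,-0.06,-1,0,0],[0,0,0,-0.06,-1,0,0],[0,0,0,-0.06,-1,0,0],[0,0,0,-0.06,-1,0,0],[0,0,0,-0.06,-1,0,0],[0,0,0,-0.06,-1,0,0]]}}

```text
clock: 9.52
position: [0.511, 0.0676, 0.0844]
ee_rot: [-3.141, -0.001, 3.108]
ft_force: [0.5, -0.6, -0.6]
gripper_width: 0.0255
finger_force: 30.0
```

>>> {"name": "drive_tool", "arguments": {"steps": [[0,0,0,-0.06,-1,0,0],[0,0,0,-0.06,-1,0,0],[0,0,0,-0.06,-1,0,0],[0,0,0,-0.06,-1,0,0],[0,0,0,-0.06,-1,0,0],[0,0,0,-0.06,-1,0,0],[0,0,0,-0.06,-1,0,0],[0,0,0,-0.06,-1,0,0],[0,0,0,-0.06,-1,0,0],[0,0,0,-0.06,-1,0,0]]}}

```text
clock: 10.35
position: [0.5172, -0.1825, 0.0843]
ee_rot: [3.142, -0.001, 3.108]
ft_force: [0.7, 0.1, -0.5]
gripper_width: 0.0253
finger_force: 30.0
```

>>> {"name": "drive_tool", "arguments": {"steps": [[0,0,0,-0.06,-1,0,0],[0,0,0,-0.06,-1,0,0],[0,0,0,-0.06,-1,0,0],[0,0,0,-0.06,-1,0,0],[0,0,0.5,-0.06,-0.9,0,0],[0,0,0.6,-0.06,-0.7,0,0],[0,0,0.7,0,-0.4,0,0],[0,0,0.7,0,0,0,0],[0,0,0,0,0,0,0],[0,0,0,0,0,0,0]]}}

```text
clock: 11.18
position: [0.5202, -0.3305, 0.0845]
ee_rot: [3.141, -0.001, 2.891]
ft_force: [0.6, -0.5, -0.7]
gripper_width: 0.0257
finger_force: 30.0
```

```bash
python3 -c "
from h import *
goto(.523,-.331,.0055,165.7)"
```

```text
t 11.18 pos [ 0.5202 -0.3305  0.0845] yaw 165.7 zaxis [-0.001  0.    -1.   ] w 0.0257 F 30.0
shift units [-0.12  0.01  3.16] turn wz units -0.01
```

>>> {"name": "drive_tool", "arguments": {"steps": [[0,0,0,-0.12,0,0.4,0],[0,0,0,0,0,0.6,0],[0,0,0,0,0,0.7,0],[0,0,0,0,0,0.6,0],[0,0,0,0,0,0.4,0],[0,0,0,0,0,0.25,0],[0,0,0,0,0,0.15,0],[0,0,0,0,0,0.05,0],[0,0,0,0,0,0,0],[0,0,0,0,0,0,0]]}}

```text
clock: 12.02
position: [0.524, -0.3316, 0.0067]
ee_rot: [-3.141, 0.001, 2.89]
ft_force: [-0.1, 0.1, -0.6]
gripper_width: 0.0255
finger_force: 30.0
```

>>> {"name": "drive_tool", "arguments": {"steps": [[0,0,0,0,0,0,0.55],[0,0,0,0,0,0,0.55],[0,0,0,0,0,0,0.55],[0,0,0,0,0,0,0.55],[0,0,0,0,0,0,0.55],[0,0,0,0,0,0,0.55],[0,0,0,0,0,-0.4,0.55],[0,0,0,0,0,-0.8,0.55],[0,0,0,0,0,-1,0.55],[0,0,0,0,0,-1,0.55]]}}

```text
clock: 12.85
position: [0.5233, -0.3312, 0.0873]
ee_rot: [3.141, -0.001, 2.89]
ft_force: [-0.4, -1.1, 0.2]
gripper_width: 0.0509
finger_force: 0.0
```

```bash
python3 -c "
from h import *
goto(.4592,.1035,.085,176.2); grab('wrist','w4.png')"
```

```text
t 12.85 pos [ 0.5233 -0.3312  0.0873] yaw 165.6 zaxis [-0.001  0.001 -1.   ] w 0.0509 F 0.0
shift units [ 6.8 16.2  0.1] turn wz units -2.12
```

View pics/w4.png

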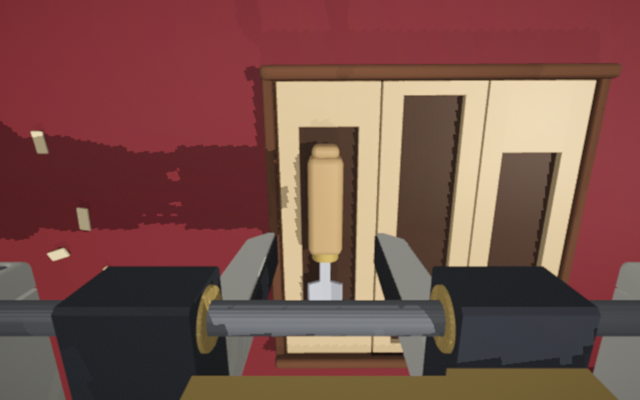

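Medium lies inside its pocket, straight: butt at (325,147), pocket end at row 127. Next is the long gouge.

>>> {"name": "drive_tool", "arguments": {"steps": [[0,0,0,0.3,0.7,0,0.6],[0,0,0,0.4,0.95,0,0.6],[0,0,0,0.4,0.95,0,0.6],[0,0,0,0.4,0.95,0,0.6],[0,0,0,0.4,0.95,0,0.6],[0,0,0,0.4,0.95,0,0.6],[0,0,0,0.4,0.95,0,0.6],[0,0,0,0.4,0.95,0,0.6],[0,0,0,0.4,0.95,0,0.6],[0,0,0,0.4,0.95,0,0.6]]}}

```text
clock: 13.73
position: [0.4866, -0.082, 0.0868]
ee_rot: [3.141, 0.001, 2.89]
ft_force: [0.3, -1.0, -0.1]
gripper_width: 0.056
finger_force: 0.0
```

>>> {"name": "drive_tool", "arguments": {"steps": [[0,0,0,0.4,0.95,0,0.6],[0,0,0,0.4,0.95,0,0.6],[0,0,0,0.4,0.95,0,0.6],[0,0,0,0.4,0.95,0,0.6],[0,0,0,0.4,0.95,0,0.6],[0,0,0,0.4,0.95,0,0.6],[0,0,-0.5,0.4,0.95,0,0.6],[0,0,-0.7,0.1,0.3,0,0.6],[0,0,-0.8,0,0,0,0.6],[0,0,0,0,0,0,0.6]]}}

```text
clock: 14.57
position: [0.4594, 0.1041, 0.0867]
ee_rot: [3.141, 0.001, 3.07]
ft_force: [-0.6, 0.8, -0.1]
gripper_width: 0.0557
finger_force: 0.0
```

```bash
python3 -c "
from h import *
goto(.4586,.1035,-.005,175.8)"
```

```text
t 14.57 pos [0.4594 0.1041 0.0867] yaw 175.9 zaxis [ 0.001  0.    -1.   ] w 0.0557 F 0.0
shift units [ 0.03 -0.03  3.67] turn wz units 0.02
```

>>> {"name": "drive_tool", "arguments": {"steps": [[0,0,0,0,0,0.6,0.6],[0,0,0,0,0,0.9,0.6],[0,0,0,0,0,0.9,0.6],[0,0,0,0,0,0.7,0.6],[0,0,0,0,0,0.4,0.6],[0,0,0,0,0,0.17,0.6],[0,0,0,0,0,0,0.6],[0,0,0,0,0,0,0],[0,0,0,0,0,0,0],[0,0,0,0,0,0,0]]}}

```text
clock: 15.4
position: [0.4599, 0.1031, -0.0047]
ee_rot: [3.141, 0.001, 3.064]
ft_force: [-0.1, -0.4, -0.0]
gripper_width: 0.0404
finger_force: 0.0
```

>>> {"name": "drive_tool", "arguments": {"steps": [[0,0,0,0,0,0,0],[0,0,0,0,0,0,0],[0,0,0,0,0,0,0],[0,0,0,0,0,0,0],[0,0,0,0,0,0,0],[0,0,0,0,0,0,0],[0,0,0,0,0,0,0],[0,0,0,0,0,0,0],[0,0,0,0,0,0,0],[0,0,0,0,0,0,0]]}}

```text
clock: 16.23
position: [0.4597, 0.1032, -0.0051]
ee_rot: [3.141, 0.001, 3.065]
ft_force: [0.1, -0.1, 5.7]
gripper_width: 0.0257
finger_force: 29.9
```

>>> {"name": "drive_tool", "arguments": {"steps": [[0,0,0,0,0,-0.3,0],[0,0,0,0,0,-0.5,0],[0,0,0,0,0,-0.7,0],[0,0,0,0,0,-0.8,0],[0,0,0,0,0,-0.7,0],[0,0,0,0,0,-0.4,0],[0,0,0,0,0,-0.2,0],[0,0,0,0,0,0,0],[0,0,0,0,0,0,0],[0,0,0,0,0,0,0]]}}

```text
clock: 17.07
position: [0.4589, 0.103, 0.0839]
ee_rot: [-3.141, -0.001, 3.065]
ft_force: [-0.2, -0.6, -1.7]
gripper_width: 0.0261
finger_force: 29.9
```

```bash
python3 -c "
from h import *
goto(.5281,-.2517,.085,165.7)
im=grab('wrist','w5.png')"
```

```text
t 17.07 pos [0.4589 0.103  0.0839] yaw 175.6 zaxis [-0.001 -0.    -1.   ] w 0.0261 F 29.93
shift units [ -3.84 -13.93  -0.04] turn wz units 1.98
```

View pics/w5.png

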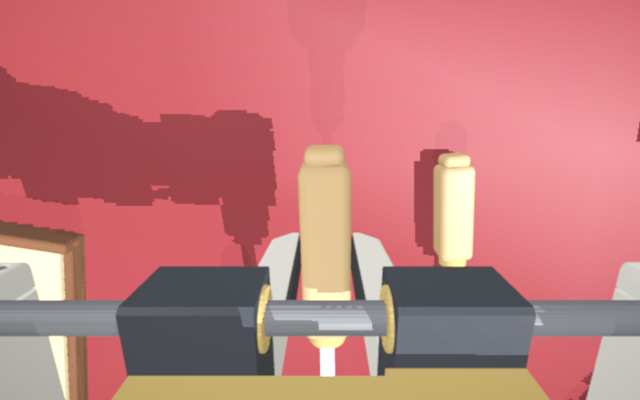

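The long gouge is held straight: butt at (325,150), ferrule at (327,340). Carrying it to the middle pocket.

>>> {"name": "drive_tool", "arguments": {"steps": [[0,0,0,-0.15,-0.5,0,0],[0,0,0,-0.25,-0.9,0,0],[0,0,0,-0.26,-0.95,0,0],[0,0,0,-0.26,-0.95,0,0],[0,0,0,-0.26,-0.95,0,0],[0,0,0,-0.26,-0.95,0,0],[0,0,0,-0.26,-0.95,0,0],[0,0,0,-0.26,-0.95,0,0],[0,0,0,-0.26,-0.95,0,0],[0,0,0,-0.26,-0.95,0,0]]}}

```text
clock: 17.95
position: [0.5035, -0.1271, 0.0835]
ee_rot: [3.141, -0.002, 3.065]
ft_force: [0.2, 0.0, -0.2]
gripper_width: 0.0257
finger_force: 29.9
```

>>> {"name": "drive_tool", "arguments": {"steps": [[0,0,0,-0.26,-0.95,0,0],[0,0,0,-0.26,-0.95,0,0],[0,0,0,-0.26,-0.95,0,0],[0,0,0,-0.26,-0.95,0,0],[0,0,0.4,-0.2,-0.7,0,0],[0,0,0.5,-0.1,-0.4,0,0],[0,0,0.6,0,0,0,0],[0,0,0.5,0,0,0,0],[0,0,0,0,0,0,0],[0,0,0,0,0,0,0]]}}

```text
clock: 18.78
position: [0.5274, -0.2498, 0.0841]
ee_rot: [3.141, -0.001, 2.891]
ft_force: [0.4, -0.1, -2.2]
gripper_width: 0.0255
finger_force: 29.9
```

```bash
python3 -c "
from h import *
goto(.5281,-.2517,.006,165.7)"
```

```text
t 18.78 pos [ 0.5274 -0.2498  0.0841] yaw 165.7 zaxis [-0.001  0.001 -1.   ] w 0.0255 F 29.93
shift units [-0.05 -0.07  3.12] turn wz units -0.01
```

>>> {"name": "drive_tool", "arguments": {"steps": [[0,0,0,-0.05,-0.07,0.4,0],[0,0,0,0,0,0.6,0],[0,0,0,0,0,0.7,0],[0,0,0,0,0,0.6,0],[0,0,0,0,0,0.4,0],[0,0,0,0,0,0.25,0],[0,0,0,0,0,0.15,0],[0,0,0,0,0,0.02,0],[0,0,0,0,0,0,0],[0,0,0,0,0,0,0]]}}

```text
clock: 19.62
position: [0.5287, -0.2529, 0.007]
ee_rot: [-3.141, 0.001, 2.89]
ft_force: [-0.5, 0.5, -0.2]
gripper_width: 0.0258
finger_force: 29.9
```

>>> {"name": "drive_tool", "arguments": {"steps": [[0,0,0,0,0,0,0.55],[0,0,0,0,0,0,0.55],[0,0,0,0,0,0,0.55],[0,0,0,0,0,0,0.55],[0,0,0,0,0,0,0.55],[0,0,0,0,0,0,0.55],[0,0,0,0,0,-0.4,0.55],[0,0,0,0,0,-0.8,0.55],[0,0,0,0,0,-1,0.55],[0,0,0,0,0,-1,0.55]]}}

```text
clock: 20.45
position: [0.5279, -0.2525, 0.0876]
ee_rot: [3.141, -0.001, 2.89]
ft_force: [0.7, -0.1, -0.0]
gripper_width: 0.0508
finger_force: 0.0
```

```bash
python3 -c "
from h import *
goto(.5535,.0139,.085,175.3); grab('wrist','w6.png')"
```

```text
t 20.45 pos [ 0.5279 -0.2525  0.0876] yaw 165.6 zaxis [-0.001  0.    -1.   ] w 0.0508 F 0.0
shift units [ 1.66 10.58  0.11] turn wz units -1.94
```

View pics/w6.png

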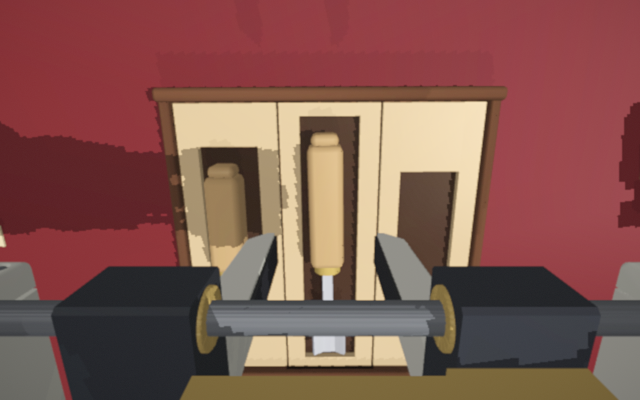

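The long gouge is in the middle pocket, straight: butt at (325,135), blade at (329,345), both inside. Next is the short one.

>>> {"name": "drive_tool", "arguments": {"steps": [[0,0,0,0.1,0.5,0,0.6],[0,0,0,0.14,0.9,0,0.6],[0,0,0,0.15,0.95,0,0.6],[0,0,0,0.15,0.95,0,0.6],[0,0,0,0.15,0.95,0,0.6],[0,0,0,0.15,0.95,0,0.6],[0,0,0,0.15,0.95,0,0.6],[0,0,0,0.15,0.95,0,0.6],[0,0,0,0.15,0.95,0,0.6],[0,0,0,0.15,0.95,0,0.6]]}}

```text
clock: 21.33
position: [0.5486, -0.0237, 0.086]
ee_rot: [-3.142, -0.001, 2.891]
ft_force: [0.4, 0.1, 0.3]
gripper_width: 0.0558
finger_force: 0.0
```

>>> {"name": "drive_tool", "arguments": {"steps": [[0,0,0,0.15,0.95,0,0.6],[0,0,-0.5,0.1,0.6,0,0.6],[0,0,-0.6,0,0,0,0.6],[0,0,-0.6,0,0,0,0.6],[0,0,-0.25,0,0,0,0.6],[0,0,0,0,0,0,0.6],[0,0,0,0,0,0,0.6],[0,0,0,0,0,0,0.6],[0,0,0,0,0,0,0.6],[0,0,0,0,0,0,0.6]]}}

```text
clock: 22.17
position: [0.553, 0.013, 0.0865]
ee_rot: [-3.142, 0.0, 3.06]
ft_force: [1.0, -1.1, -0.3]
gripper_width: 0.0558
finger_force: 0.0
```

```bash
python3 -c "
from h import *
goto(.5534,.0142,-.005,175.5); grab('wrist','w7.png')"
```

```text
t 22.17 pos [0.553  0.013  0.0865] yaw 175.3 zaxis [ 0. -0. -1.] w 0.0558 F 0.0
shift units [-0.01  0.05  3.66] turn wz units -0.04
```

View pics/w7.png

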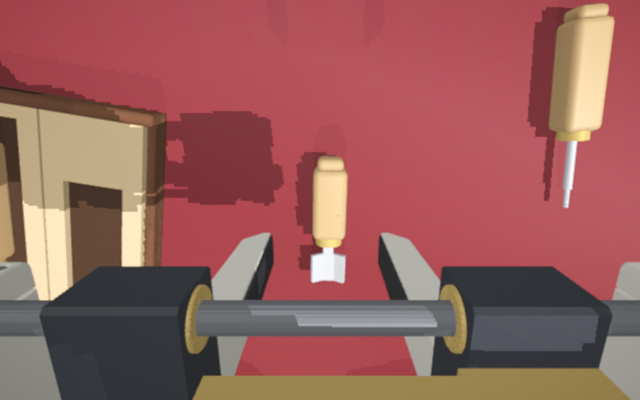

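The short gouge is centred between the fingers: butt at (330,160), blade at (328,268).

>>> {"name": "drive_tool", "arguments": {"steps": [[0,0,0,0,0.05,0.6,0.6],[0,0,0,0,0,0.9,0.6],[0,0,0,0,0,0.9,0.6],[0,0,0,0,0,0.7,0.6],[0,0,0,0,0,0.4,0.6],[0,0,0,0,0,0.16,0.6],[0,0,0,0,0,0,0.6],[0,0,0,0,0,0,0],[0,0,0,0,0,0,0],[0,0,0,0,0,0,0]]}}

```text
clock: 23.05
position: [0.5537, 0.0144, -0.0041]
ee_rot: [3.141, 0.002, 3.06]
ft_force: [-0.4, 0.3, 0.2]
gripper_width: 0.0402
finger_force: 0.0
```

>>> {"name": "drive_tool", "arguments": {"steps": [[0,0,0,0,0,0,0],[0,0,0,0,0,0,0],[0,0,0,0,0,0,0],[0,0,0,0,0,0,0],[0,0,0,0,0,0,0],[0,0,0,0,0,0,0],[0,0,0,0,0,0,0],[0,0,0,0,0,0,0],[0,0,0,0,0,0,0],[0,0,0,0,0,0,0]]}}

```text
clock: 23.88
position: [0.5534, 0.0145, -0.0045]
ee_rot: [3.141, 0.001, 3.061]
ft_force: [-1.0, 0.2, 7.0]
gripper_width: 0.0254
finger_force: 30.0
```

>>> {"name": "drive_tool", "arguments": {"steps": [[0,0,0,0,0,-0.3,0],[0,0,0,0,0,-0.5,0],[0,0,0,0,0,-0.7,0],[0,0,0,0,0,-0.8,0],[0,0,0,0,0,-0.7,0],[0,0,0,0,0,-0.4,0],[0,0,0,0,0,-0.2,0],[0,0,0,0,0,0,0],[0,0,0,0,0,0,0],[0,0,0,0,0,0,0]]}}

```text
clock: 24.72
position: [0.5526, 0.0144, 0.0841]
ee_rot: [-3.141, -0.001, 3.061]
ft_force: [-0.4, -1.0, -1.5]
gripper_width: 0.0255
finger_force: 30.0
```

```bash
python3 -c "
from h import *
t=pt([.5878,-.1862],-14.3,-.0183); print(t)
goto(*t,.085,165.7)"
```

```text
[ 0.57006701 -0.18167992]
t 24.72 pos [0.5526 0.0144 0.0841] yaw 175.4 zaxis [-0.001 -0.    -1.   ] w 0.0255 F 29.99
shift units [-1.33 -7.76 -0.04] turn wz units 1.93
```

>>> {"name": "drive_tool", "arguments": {"steps": [[0,0,0,-0.1,-0.5,0,0],[0,0,0,-0.15,-0.9,0,0],[0,0,0,-0.16,-0.95,0,0],[0,0,0,-0.16,-0.95,0,0],[0,0,0,-0.16,-0.95,0,0],[0,0,0,-0.16,-0.95,0,0],[0,0,0,-0.16,-0.95,0,0],[0,0,0,-0.16,-0.9,0,0],[0,0,0,-0.12,-0.71,0,0],[0,0,0.4,0,0,0,0]]}}

```text
clock: 25.55
position: [0.5696, -0.1877, 0.084]
ee_rot: [-3.139, -0.001, 3.02]
ft_force: [0.9, -0.3, -0.8]
gripper_width: 0.0257
finger_force: 30.0
```

>>> {"name": "drive_tool", "arguments": {"steps": [[0,0,0.5,0,0,0,0],[0,0,0.6,0,0,0,0],[0,0,0.43,0,0,0,0],[0,0,0,0,0,0,0],[0,0,0,0,0,0,0],[0,0,0,0,0,0,0],[0,0,0,0,0,0,0],[0,0,0,0,0,0,0],[0,0,0,0,0,0,0],[0,0,0,0,0,0,0]]}}

```text
clock: 26.38
position: [0.5705, -0.1816, 0.085]
ee_rot: [3.142, 0.0, 2.892]
ft_force: [0.4, -1.2, -0.1]
gripper_width: 0.0262
finger_force: 30.0
```

```bash
python3 -c "
from h import *
goto(.5701,-.1817,.006,165.7)"
```

```text
t 26.38 pos [ 0.5705 -0.1816  0.085 ] yaw 165.7 zaxis [ 0. -0. -1.] w 0.0262 F 29.99
shift units [ 0.02 -0.01  3.16] turn wz units 0.0
```

>>> {"name": "drive_tool", "arguments": {"steps": [[0,0,0,0,0,0.4,0],[0,0,0,0,0,0.6,0],[0,0,0,0,0,0.7,0],[0,0,0,0,0,0.6,0],[0,0,0,0,0,0.4,0],[0,0,0,0,0,0.25,0],[0,0,0,0,0,0.15,0],[0,0,0,0,0,0.05,0],[0,0,0,0,0,0,0],[0,0,0,0,0,0,0]]}}

```text
clock: 27.22
position: [0.5709, -0.1817, 0.0067]
ee_rot: [-3.142, 0.001, 2.892]
ft_force: [-0.3, -0.2, -0.7]
gripper_width: 0.0254
finger_force: 30.0
```

>>> {"name": "drive_tool", "arguments": {"steps": [[0,0,0,0,0,0,0.55],[0,0,0,0,0,0,0.55],[0,0,0,0,0,0,0.55],[0,0,0,0,0,0,0.55],[0,0,0,0,0,0,0.55],[0,0,0,0,0,0,0.55],[0,0,0,0,0,-0.4,0.55],[0,0,0,0,0,-0.8,0.55],[0,0,0,0,0,-1,0.55],[0,0,0,0,0,-1,0.55]]}}

```text
clock: 28.05
position: [0.5701, -0.1814, 0.0873]
ee_rot: [3.142, -0.001, 2.892]
ft_force: [1.0, -0.6, 0.2]
gripper_width: 0.0509
finger_force: 0.0
```

>>> {"name": "drive_tool", "arguments": {"steps": [[0,0,0,0,0.5,-0.8,0.55],[0,0,0,0,0.9,-0.8,0.55],[0,0,0,0,1,-0.8,0.55],[0,0,0,0,1,0,0.55],[0,0,0,0,1,0,0.55],[0,0,0,0,1,0,0.55],[0,0,0,0,1,0,0.55],[0,0,0,0,1,0,0.55],[0,0,0,0,1,0,0.55],[0,0,0,0,1,0,0.55]]}}

```text
clock: 28.88
position: [0.6286, 0.0473, 0.147]
ee_rot: [3.141, 0.0, 2.892]
ft_force: [0.3, 0.1, -0.3]
gripper_width: 0.051
finger_force: 0.0
```

>>> {"name": "drive_tool", "arguments": {"steps": [[0,0,0,0,1,0,0.55],[0,0,0,0,1,0,0.55],[0,0,0,0,1,0,0.55],[0,0,0,0,1,0,0.55],[0,0,0,0,0.5,0,0.55],[0,0,0,0,0,0,0.55],[0,0,0,0,0,0,0.55],[0,0,0,0,0,0,0.55],[0,0,0,0,0,0,0.55],[0,0,0,0,0,0,0.55]]}}

```text
clock: 29.72
position: [0.6563, 0.1532, 0.1464]
ee_rot: [-3.141, 0.0, 2.89]
ft_force: [-0.1, -0.7, 0.0]
gripper_width: 0.0511
finger_force: 0.0
```

Run:
```python
from h import *
im=grab('top','t9.png'); cv2.imwrite('pics/t9c.png',cv2.resize(im['pixels'][90:215,150:480,::-1],None,fx=2.4,fy=2.4,interpolation=2))
```

```text
(no output)
```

View pics/t9c.png

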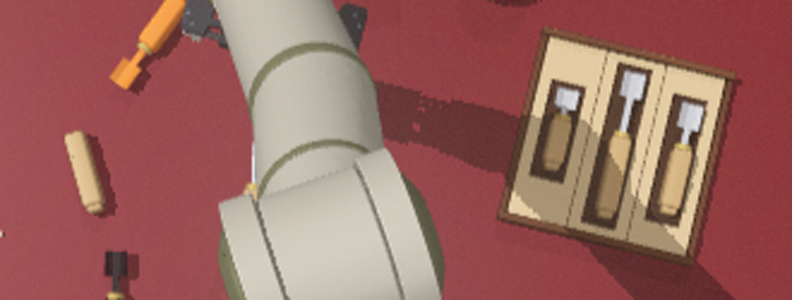

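The crop shows all three gouges lying centred in their pockets: short at (562,128), long at (620,145), medium at (680,160). The blank at (85,172) has not moved, and the visible part of the awl at (253,185) is where it was.

```bash
python3 -c "
from h import *
print(workorder.finish_job())"
```

```text
the job is handed in; nothing more can be done
None
```

The job is handed in at about 30 s of robot time; the final overhead picture showed all three gouges in their matching pockets and the bare handle unmoved, with the awl partly hidden by the arm but its visible part in place, and the system returned no verdict.

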